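Prove the tripped way dead with the test pen

TASK

One of the three push-button breakers on the sloping grey distribution box has tripped: its button has popped out on a white sleeve. Take the yellow voltage test pen out of its stand and hold its sprung brass tip on the test point just in front of that breaker, the pen square to the sloping panel and pressed lightly so that the tip goes in about half of its 8 mm travel; the program finishes while still holding it there, with nothing but the gripper carrying the pen. Do not touch the other two test points, push no breaker button, and leave the mug, jar, pliers and glue stick where they are.

Things in the scene. Friction and masses are not known exactly. Their poses are not given: they have to be found in the camera images.
- console: Fixed grey distribution box, black end cheeks, 136 deep x 200 wide x 85 mm high at the back, 45 in front; its panel slopes 15 degrees down to its front (-x). Upright frame, origin at the centre of its underside, x to its back. Turned up to 0.3 rad. Three ways side by side along y, 55 mm apart: breaker on the upper part, test point nearer the robot, a short white line between.
- tp_left: Left test point, seen from the robot (+y): flat brass disc, 13 mm across, at the bottom of a red plastic collar 20 mm across that stands 3.5 mm above it. Origin: centre of the brass face; z axis = outward normal of the sloping panel, x axis points up the slope (away from the robot). The three sit in a row 55 mm apart, each 50 mm down the slope from the breaker of its own way.
- tp_middle: Middle test point, seen from the robot (between the others): flat brass disc, 13 mm across, at the bottom of a red plastic collar 20 mm across that stands 3.5 mm above it. Origin: centre of the brass face; z axis = outward normal of the sloping panel, x axis points up the slope (away from the robot). The three sit in a row 55 mm apart, each 50 mm down the slope from the breaker of its own way.
- tp_right: Right test point, seen from the robot (-y): flat brass disc, 13 mm across, at the bottom of a red plastic collar 20 mm across that stands 3.5 mm above it. Origin: centre of the brass face; z axis = outward normal of the sloping panel, x axis points up the slope (away from the robot). The three sit in a row 55 mm apart, each 50 mm down the slope from the breaker of its own way.
- breaker_tripped: The tripped breaker: black collar 25 mm across, its 12 mm black button popped out on a 16 mm white sleeve, top 13 mm above the collar. It may be in any of the three ways. Origin: centre of its foot on the panel, 50 mm up the slope from its own way's test point (74 mm or more from the others); frame upright, yawed with the box.
- breaker_in_a: A healthy breaker: the same, but its button is in (4.5 mm above the collar, no white showing).
- breaker_in_b: The other healthy breaker, button in.
- trip_button (a joint): Button of the tripped breaker: 0 m = popped out, grows to 0.0085 as it is pushed in (about 2.5 N, stays where left). Not to be pushed.
- stand: Fixed tester stand: dark round foot 80 mm across, black tube with a yellow band, 30 mm across and 60 mm high, in which the test pen stands upright, tip down. Origin: centre of its underside.
- tester: Test pen, 154 mm long, 60 g. Origin: end of the brass tip when fully out; z runs along the pen to the cap. Tip 4 mm thick; black nose, 13 mm, to z = 50 mm; yellow flange 26 mm across, z = 50 to 55 (rests on the stand's rim, so the origin starts 10 mm above the desk); square handle 18 x 18 mm, flats facing x and y, z = 55 to 140: grip flats round z = 105. Lift 60 mm straight up to clear the stand.
- tip_end (a point): The end of the test pen's brass tip. It stands on the pen's axis and moves along it as the tip is pushed in.
- tester_tip (a joint): How far the sprung tip is pushed into the pen: 0 m = fully out, 0.008 = at its stop; the spring gives about 0.6 N at first and 0.4 N more for each mm (about 2.2 N at 4 mm).
- mug: White mug with a red band, about 83 mm across and 96 high, standing at the right beside the lamp. Loose; leave it.
- flux_jar: Little brown jar with a white lid, 45 mm across and 52 high, right of the box. Loose; leave it.
- pliers: Long-nose pliers with red handles, 151 mm long, lying at the left. Loose; leave them.
- glue_stick: Glue stick, 27 mm thick, 92 high, yellow with a red cap, at the right. Loose; leave it.
Mind the look-alikes: they are no part of the job. There is more than one size of the tester; the one meant has the size given above.

How it is judged:
By the outcome, as a careful person would: the job done as asked, in the order asked, and still so for the second after the job is handed in, while the arm keeps its last pose, push and grip.
It also fails if it takes over 35 s, if anything falls off the work surface, if the arm or the gripper's body presses on something with over 40 N, if the wrist force passes 120 N, or if a joint passes its speed limit or range.

ROBOT

A 6-joint arm with a two-finger parallel gripper is mounted at the origin on a cart in front of the work surface, level with it; the furniture and walls round the work are solid. World frame = base frame: x ahead of the robot, y to its left, z up, the work surface at z = 0. Lengths are in mm, angles in rad, forces in N, time in s.
With the tool pointing down it reaches from about 275 to 825 mm from the base axis. Payload 5.2 kg.
Tool frame: the origin (TCP) lies at the very end of the fingers, on their centre line; the grasp point (between the pads) lies 19 mm behind it; z points along the fingers, y is the direction in which the jaws open and shut (so a half turn about z gives the same grasp; the last joint's range is limited). The gripper opens to 93 mm and grips with 3 to 60 N. Pads are 15 mm wide; open, the fingers measure 128 mm over their backs; the gripper's body (75 mm by 188 mm) begins 65 mm behind the grasp point.
Start: joints at [0.898, 0.259, 1.535, -0, 1.348, -0.203], TCP at [248.97, 490.428, 218.653] pointing down, gripper open.
Joint ranges: [-3.14, 3.14], [-0.91, 2.08], [0.19, 2.58], [-1.22, 4.36], [0.22, 2.71], [-3.12, 3.12]. Speed limits (rad/s): [2.57, 2.57, 3.14, 3.14, 3.14, 3.14].

INTERFACE

Orientations are given as [roll, pitch, yaw] about the fixed x, y, z axes, in that order (R = Rz(yaw) Ry(pitch) Rx(roll)).
In Python, from bench import robot gives the robot as it stands. The module is installed in compiled form; this text tells all that it offers. Calls block until the motion is done:
- robot.move_ptp(position, orientation): joint-space move of the TCP to a pose.
- robot.move_linear(position, ori=None, speed=150, f_stop=None): straight line of the TCP; ori=None keeps the orientation; speed is the mean speed in mm/s. With f_stop (N) it stops when the force on the tool has changed by that much, and returns True; else False.
- robot.move_j(angles): joint-space move.
- robot.move_gripper(opening): opening from 0.0 (shut) to 1.0 (fully open); the grip force is fixed at half the most; returns when the fingers have stopped.
- robot.sleep(seconds).
- robot.inverse_kinematics(position, orientation): joint angles nearest the present ones, or None.
- robot.get_image(name): name is "scene" or "top"; returns a dict with "img" (400x640x3 uint8, blue, green, red), "fovy" (degrees; the focal length in pixels is half the picture's height over the tangent of half this angle, whatever the lens; pixels are square), "cx", "cy" (the principal point, pixels), "k1" (the pictures are not rectified: a ray, as slopes to the right and down, at radius r is drawn at 1 + k1 r^2 times it, then the intrinsics apply), "eye" and "orientation" of the camera in the world. Camera axes: x right, y down, z forward; pixel columns grow to the right and rows downward; lengths in mm; the calibration is good to about 2 mm. A picture is of the moment at which its call begins. There is no depth.
A pose or a line that the arm cannot do raises robot.MotionError and nothing moves.
- robot.hand_in(): hands the job in, once; it reports no verdict.
Readings, each from a call of its own:
- robot.current_t(): time.
- robot.current_qpos(): joint angles.
- robot.current_joint_vel(): joint speeds.
- robot.current_joint_efforts(): joint torques, N m.
- robot.current_tcp_pos(): TCP position.
- robot.current_eef_rot(): TCP orientation.
- robot.current_contact_force(): force on the tool from outside, world axes, zero at the start.
- robot.current_ft_torque(): the same for the moment, N m.
- robot.current_gripper_width(): opening from 0.0 (shut) to 1.0 (fully open).
Only numpy, scipy, OpenCV 4.12 (cv2) and the standard library are available. Lean on these libraries where they do the work, as an engineer would, in place of code of your own. Each camera call takes 0.05 s, during which the arm holds its last target. There are 200 camera calls.

## Working session

There is one attempt and no reset: what is moved stays moved. The work goes in short steps, each a Python script; the robot and the scene stay as the last script left them, time stands still between calls to the robot, and variables do not carry over. Pictures are saved under pics/ and viewed, about 8 in all and at most 12, crops included, and the job is handed in when it is done.

```bash
mkdir -p pics; ls
python3 - <<'E'
from bench import robot
import cv2
for n in("scene","top"):
    d=robot.get_image(n); cv2.imwrite(f"pics/{n}0.png",d["img"]); print(n,{k:v for k,v in d.items() if k!="img"})
print(robot.current_t(),robot.current_eef_rot())
E
```

```text
pics
scene {'fovy': 50.67950688157558, 'cx': 323.685977142129, 'cy': 194.8038623395147, 'k1': -0.0007481614662087857, 'eye': array([-331.53084772, -508.60738363,  757.62772396]), 'orientation': array([-2.15943872,  0.00237422, -1.00732776])}
top {'fovy': 47.479385491073344, 'cx': 318.68605748054335, 'cy': 201.62048736580283, 'k1': -0.020834540501623738, 'eye': array([ 479.89029783,   54.14847362, 1522.64216753]), 'orientation': array([-3.08940473, -0.01289659, -1.58440284])}
0.1 [-3.13998724e+00 -3.35930865e-04  2.67177986e+00]
```

View pics/scene0.png

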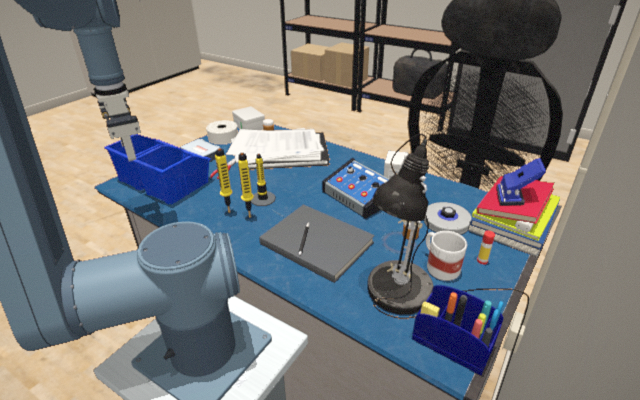

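View pics/top0.png

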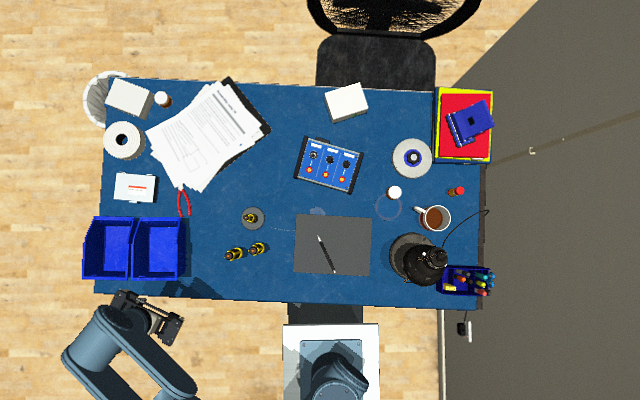

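The top view shows the box at about (329,164) and three pen-like objects at (251,217), (234,253) and (257,249). The lamp is at (420,258). I'll zoom in on the pens and the box.

Run:
```python
import cv2,numpy as np
s=cv2.imread("pics/scene0.png");t=cv2.imread("pics/top0.png")
z=lambda im,x,y,w,h,f:cv2.resize(im[y:y+h,x:x+w],None,fx=f,fy=f,interpolation=cv2.INTER_CUBIC)
a=z(s,200,140,100,85,4);b=z(s,315,150,90,75,4)  # 400x340 ; 360x300
c=z(t,215,195,65,75,4);d=z(t,285,125,90,75,4)
W=np.zeros((600,800,3),np.uint8)
for im,x,y in((a[:300],0,0),(b,400,0),(c,0,300),(d,400,300)): W[y:y+im.shape[0],x:x+im.shape[1]]=im
cv2.imwrite("pics/crop1.png",W)
```

```text
(no output)
```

View pics/crop1.png

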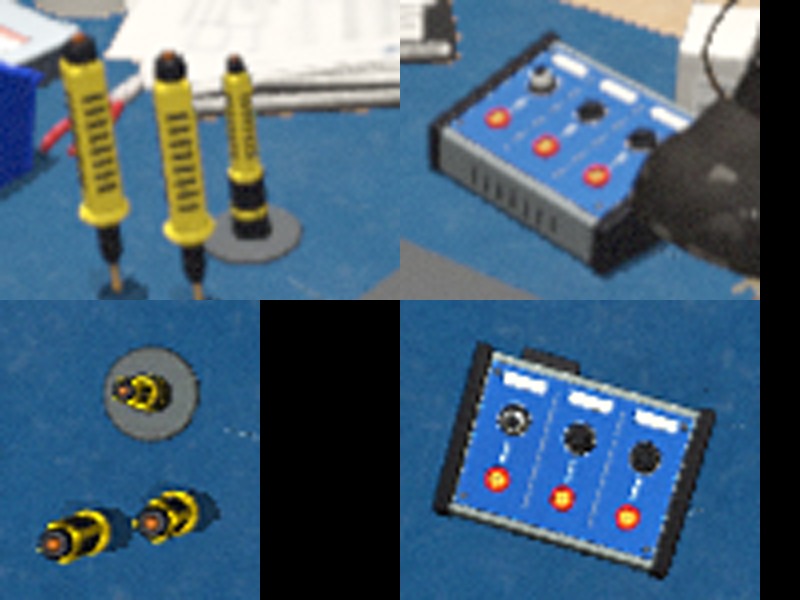

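The top crop shows the left way's button with white showing and the other two black, so the left breaker has tripped. The meant pen stands in the tube with the round foot. The other two pens are bigger look-alikes. Next I'll localise everything.

```bash
cat > h.py <<'E'
import numpy as np, cv2
from scipy.optimize import least_squares
from scipy.spatial.transform import Rotation as Ro
from bench import robot
def cam(d):
    f=200/np.tan(np.radians(d["fovy"])/2); R=Ro.from_euler("xyz",d["orientation"]).as_matrix()
    return f,R,np.array(d["eye"]),d["cx"],d["cy"],d["k1"]
def proj(d,P):
    f,R,e,cx,cy,k=cam(d); c=(np.atleast_2d(P)-e)@R; s=c[:,:2]/c[:,2:]; s=s*(1+k*(s**2).sum(1,keepdims=True))
    return s*f+[cx,cy]
def tri(ds,uv):
    r=least_squares(lambda p:np.concatenate([(proj(d,p)[0]-u) for d,u in zip(ds,uv)]),[500,50,50])
    return r.x,np.abs(r.fun).max()
def onz(d,u,z):
    r=least_squares(lambda p:proj(d,[p[0],p[1],z])[0]-u,[500,50]); return r.x
def zoom(im,x,y,w,h,f): return cv2.resize(im[y:y+h,x:x+w],None,fx=f,fy=f,interpolation=cv2.INTER_CUBIC)
E
python3 - <<'E'
from h import *
S=robot.get_image("scene");T=robot.get_image("top")
def reds(d,x,y,w,h):
    hsv=cv2.cvtColor(d["img"][y:y+h,x:x+w],cv2.COLOR_BGR2HSV)
    m=(((hsv[...,0]<32)|(hsv[...,0]>170))&(hsv[...,1]>120)&(hsv[...,2]>110)).astype(np.uint8)
    n,_,st,c=cv2.connectedComponentsWithStats(m)
    o=[]
    for i in range(1,n):
        if st[i,4]>12:
            x0,y0,ww,hh=st[i,:4]; o.append((c[i,0]+x,c[i,1]+y,st[i,4],ww,hh))
    return sorted(o)
a=reds(S,325,160,60,45);b=reds(T,300,160,55,30)
print(np.round(a,2));print(np.round(b,2))
if len(a)==3==len(b):
    for p,q in zip(a,b): print(*tri([S,T],[p[:2],q[:2]]))
W=np.zeros((600,800,3),np.uint8)
W[:600,:400]=zoom(S["img"],245,148,40,60,10)
W[:450,410:790]=zoom(T["img"],236,202,38,45,10)
cv2.imwrite("pics/crop2.png",W)
E
```

```text
[[339.12 179.41  17.     5.     4.  ]
 [351.11 186.28  18.     5.     5.  ]
 [363.62 193.43  21.     6.     4.  ]]
[[308.72 169.41  29.     6.     6.  ]
 [325.12 174.31  26.     5.     6.  ]
 [341.5  178.79  28.     6.     6.  ]]
[662.30424739  64.25244451  51.23872061] 0.29917746484068175
[645.53473496  11.18340827  52.36007762] 0.2948777156159963
[629.90138667 -41.31730235  53.06055707] 0.1240020120309282
```

View pics/crop2.png

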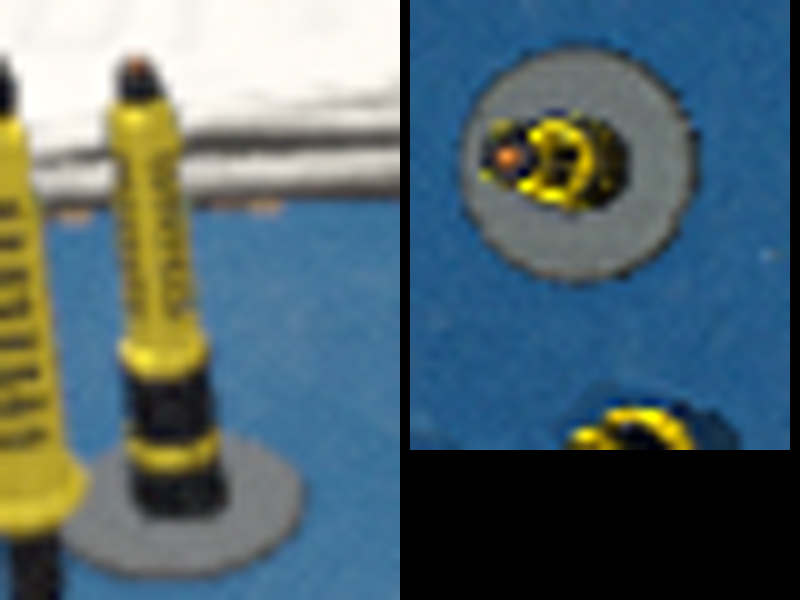

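Run:
```python
from h import *
S=robot.get_image("scene");T=robot.get_image("top")
cap,e=tri([S,T],[(258.35,153.75),(245.35,217.15)]);print("cap",cap,e)
print("cap on z164",onz(S,(258.35,153.75),164),onz(T,(245.35,217.15),164))
print("foot z4",onz(T,(252.55,217.85),4), "tube band/foot scene",onz(S,(245+18.5,148+50.5),4))
# big pens: tips in scene crop1, tops both
for st,ss,tt in(((200+117/4,140+290/4),(200+80/4,140+42/4),(215+56/4,195+242/4)),((200+197/4,140+298/4),(200+168/4,140+58/4),(215+152/4,195+223/4))):
    print("big tip",onz(S,st,0),"top",*tri([S,T],[ss,tt]))
x,y=(onz(S,(258.35,153.75),164)+onz(T,(245.35,217.15),164))/2
W=np.zeros((600,800,3),np.uint8)
for i,yaw in enumerate((-10,10)):
    a=zoom(S["img"],245,148,40,60,10)
    R=Ro.from_euler("z",yaw,degrees=True).as_matrix()
    tr=lambda p:(proj(S,R@np.array(p)+[x,y,10])[0]-[245,148]+.5)*10-.5
    for cx,cy in((-9,-9),(9,-9),(-9,9)):
        p,q=tr([cx,cy,55]),tr([cx,cy,140]); cv2.line(a,tuple(p.astype(int)),tuple(q.astype(int)),(255,0,255),1)
    W[:,i*400:i*400+400]=a
cv2.imwrite("pics/crop3.png",W)
for yw in(0,np.pi,np.pi/2,-np.pi/2): print(yw,robot.inverse_kinematics([x,y,96],[np.pi,0,yw]))
```

```text
cap [507.65588385 255.03355245 159.63692287] 0.2588161116477181
cap on z164 [501.92132224 248.79491455] [507.07937137 254.98850493]
foot z4 [507.63333369 254.67793292] tube band/foot scene [502.54868222 246.44785722]
big tip [392.32725319 290.75375193] top [397.21829184 295.37704666 208.56095959] 0.2593200051000508
big tip [416.82997098 232.41602845] top [410.04711769 226.08444681 209.88964576] 0.31634930800018424
0 [ 2.65299312e-01  3.93032318e-01  1.66471675e+00 -4.44089210e-16
  1.08384359e+00  1.83609564e+00]
3.141592653589793 [ 0.26529931  0.39303232  1.66471675  0.          1.08384359 -1.30549701]
1.5707963267948966 [ 2.65299312e-01  3.93032318e-01  1.66471675e+00 -4.44089210e-16
  1.08384359e+00  2.65299312e-01]
-1.5707963267948966 [ 0.26529931  0.39303232  1.66471675  0.          1.08384359 -2.87629334]
```

View pics/crop3.png

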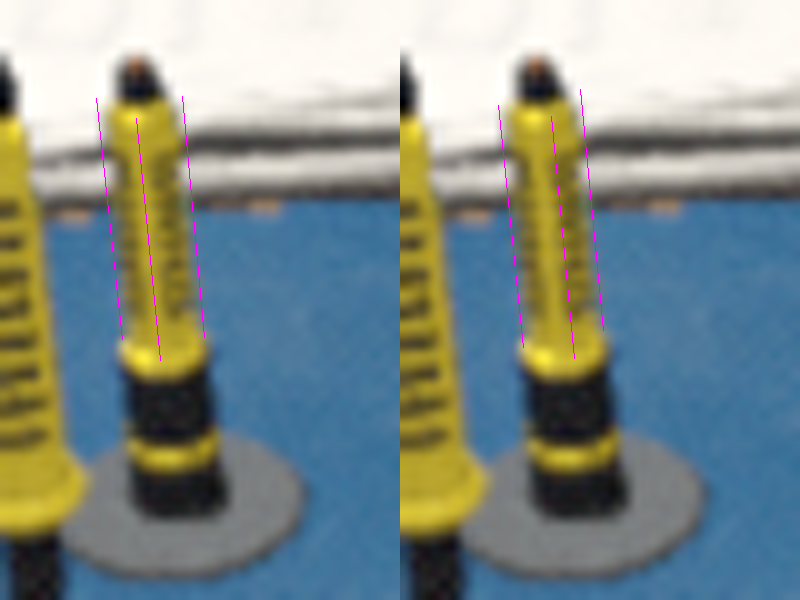

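Run:
```python
from h import *
T=robot.get_image("top")
for u in((308.72,169.41),(325.12,174.31),(341.5,178.79)): print("tp on z57",onz(T,u,57))
x,y=506,253.5
yaw=np.pi-np.radians(8); O=[np.pi,0,yaw]
p=robot.current_tcp_pos()
robot.move_gripper(0.6)
robot.move_linear([p[0],p[1],300],speed=300)
robot.move_ptp([x,y,290],O)
robot.move_linear([x,y,200],speed=200)
for pit,yw in((np.radians(-15),-.298),(np.radians(15),np.pi-.298)):
    print(robot.inverse_kinematics([640,70,160],[np.pi,pit,yw]))
S=robot.get_image("scene");T=robot.get_image("top")
W=np.zeros((600,800,3),np.uint8)
W[:,:400]=zoom(S["img"],220,110,80,120,5); W[:480,400:]=zoom(T["img"],210,180,80,96,5)
cv2.imwrite("pics/crop4.png",W)
for n,d,o in(("s",S,(220,110)),("t",T,(210,180))): print(n,(proj(d,robot.current_tcp_pos())[0]-o+.5)*5)
print(robot.current_t(),robot.current_tcp_pos(),robot.current_contact_force())
```

```text
tp on z57 [661.07110205  65.06440232]
tp on z57 [644.48099751  12.16370254]
tp on z57 [629.2658477  -40.68487508]
[-0.0235789   0.32977154  1.61852726 -0.08679154  0.94266623  1.88739264]
[-0.0235789   0.32977154  1.61852726 -0.08679154  0.94266623 -1.25420001]
s [186.88047203 158.1779612 ]
t [170.91320977 187.27353617]
3.575 [506.95024356 254.21115354 201.90344449] [-0.67428345  0.25683713  0.51054685]
```

View pics/crop4.png

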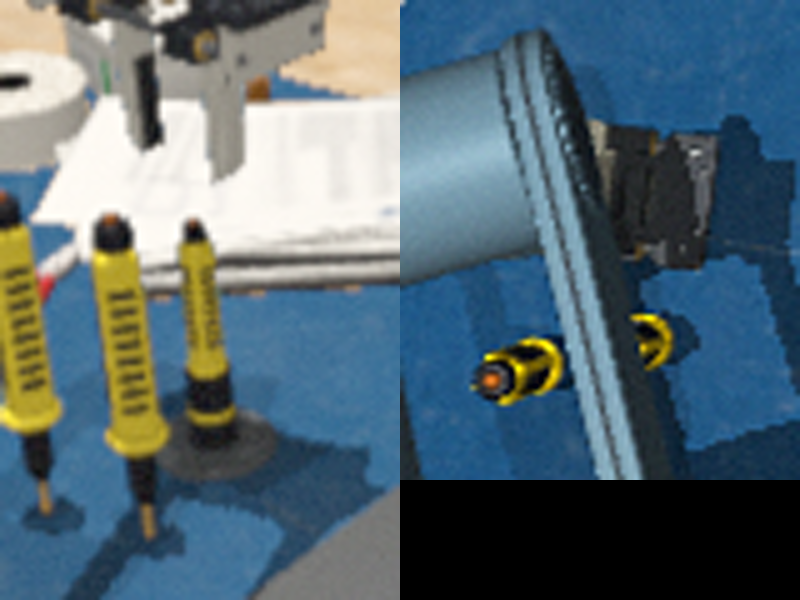

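The finger tips appear where the TCP projects, to within about 0.5 px, so I can use the scene calibration. Now the grasp.

Run:
```python
from h import *
x,y=504.5,251.5
print(robot.move_linear([x,y,200],speed=100)); robot.sleep(.2)
print("settled",robot.current_tcp_pos())
print(robot.move_linear([x,y,96],speed=150,f_stop=12)); robot.sleep(.2)
print(robot.current_tcp_pos(),robot.current_contact_force())
robot.move_gripper(0.0); robot.sleep(.2)
print("w",robot.current_gripper_width()*93,robot.current_tcp_pos(),robot.current_contact_force(),robot.current_ft_torque(),robot.current_t())
S=robot.get_image("scene");cv2.imwrite("pics/crop5.png",zoom(S["img"],220,110,80,120,5))
```

```text
False
settled [504.59957991 251.44009277 200.19496187]
False
[505.20615178 251.73456432  97.09560524] [ 0.38461709 -0.65800632  0.30175623]
w 17.792467497416826 [504.66511025 252.59399163  96.01751855] [ 1.31036217  4.50847968 -1.79145519] [ 1.30414552 -0.1432876   0.00742149] 5.9667
```

View pics/crop5.png

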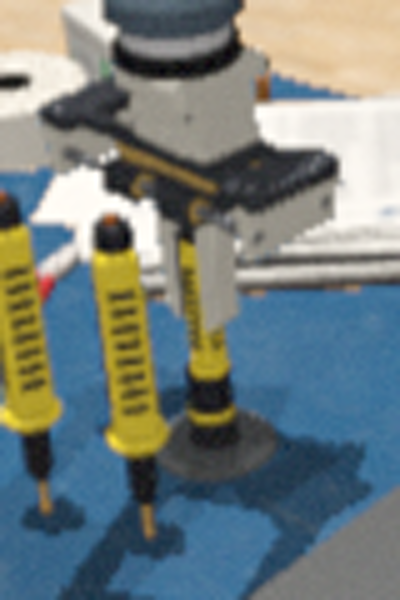

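Grip width is 17.8 mm, so the pads are flat on the handle. I'll relieve the side force, lift, and go to a pose above the left test point.

```bash
cat >> h.py <<'E'
psi=-.298; a=np.radians(15)
Rb=Ro.from_euler("z",psi).as_matrix()@Ro.from_euler("y",-a).as_matrix()  # panel frame: x up slope, z outward
n=Rb[:,2]; OF=[np.pi,a,np.pi+psi]
E
python3 - <<'E'
from h import *
print(n,-Ro.from_euler("xyz",OF).as_matrix()[:,2])
p=robot.current_tcp_pos()
robot.move_linear([504.5,253.3,96],speed=30);robot.sleep(.2)
print(robot.current_contact_force(),robot.current_tcp_pos())
print(robot.move_linear([504.5,253.3,205],speed=120,f_stop=25));robot.sleep(.2)
print("lifted",robot.current_contact_force(),robot.current_gripper_width()*93)
tp=np.array([661.5,64.7,55])
robot.move_ptp(tp+(25+86)*n,OF);robot.sleep(.3)
print(robot.current_tcp_pos(),robot.current_eef_rot(),robot.current_contact_force(),robot.current_t())
S=robot.get_image("scene");T=robot.get_image("top")
W=np.zeros((600,800,3),np.uint8)
W[:]=zoom(S["img"],305,125,80,60,10)
cv2.imwrite("pics/crop6.png",W);cv2.imwrite("pics/top6.png",T["img"]);cv2.imwrite("pics/scene6.png",S["img"])
c=robot.current_tcp_pos()
print("pred tip scene crop",(proj(S,c-86*n)[0]-[305,125]+.5)*10,"top",proj(T,c-86*n)[0])
print("pred flange centre",(proj(S,c-31*n)[0]-[305,125]+.5)*10)
E
```

```text
[-0.24741176  0.07599159  0.96592583] [-0.24741176  0.07599159  0.96592583]
[-0.31069767 -0.11414665 -0.6658092 ] [504.32064537 253.0284787   95.86267026]
False
lifted [-0.1835274  -0.6597468  -0.88030896] 17.72320461062889
[633.96278648  74.17577312 162.53717916] [3.14139414 0.26209781 2.84505018] [-0.00423076 -0.14054365 -1.37447621] 8.9167
pred tip scene crop [324.99230887 480.39993185] top [307.98397515 170.37616333]
pred flange centre [293.02933328 346.14456541]
```

View pics/crop6.png

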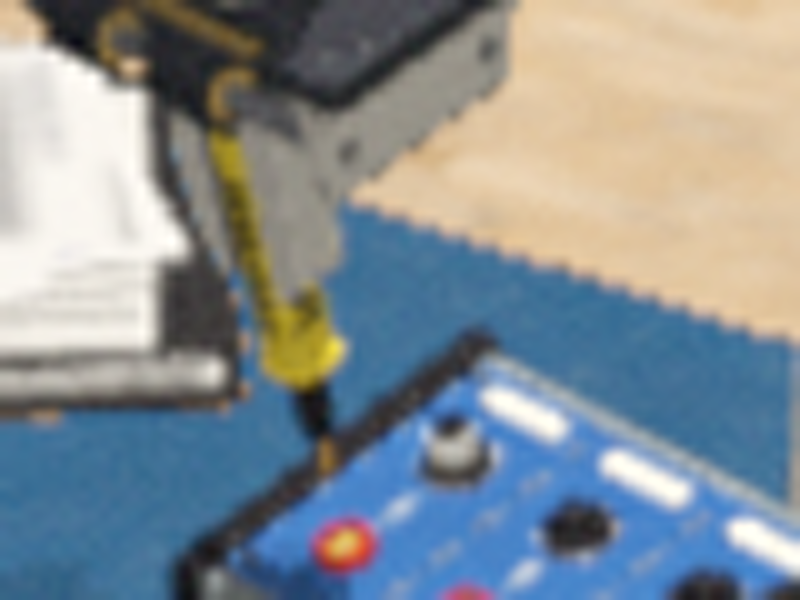

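The tip end shows at about crop (326,474) against a predicted (325,480), and the left test point's centre is at about (345,545). The white sleeve sits directly above it, so this is the right way. I'll descend to about 8 mm above it and look again.

Run:
```python
from h import *
tp=np.array([661.5,64.5,54.])
robot.move_linear(tp+(9+86)*n,ori=OF,speed=60);robot.sleep(.4)
c=robot.current_tcp_pos();print(c,robot.current_contact_force(),robot.current_t())
S=robot.get_image("scene");T=robot.get_image("top")
cv2.imwrite("pics/crop7.png",zoom(S["img"],320,150,40,40,15));cv2.imwrite("pics/top7.png",T["img"])
q=lambda p:(proj(S,p)[0]-[320,150]+.5)*15
print("tip",q(c-86*n),"nose end",q(c-66*n),"tp at z51,54",q([661.5,64.5,51.]),q(tp))
```

```text
[638.06861013  71.72637776 146.01510067] [ 0.02958367 -0.05337698 -1.38522921] 9.85
tip [279.7856139  406.64910346] nose end [262.98516514 335.96252464] tp at z51,54 [286.82520889 451.21844637] [287.06937483 439.16938537]
```

View pics/crop7.png

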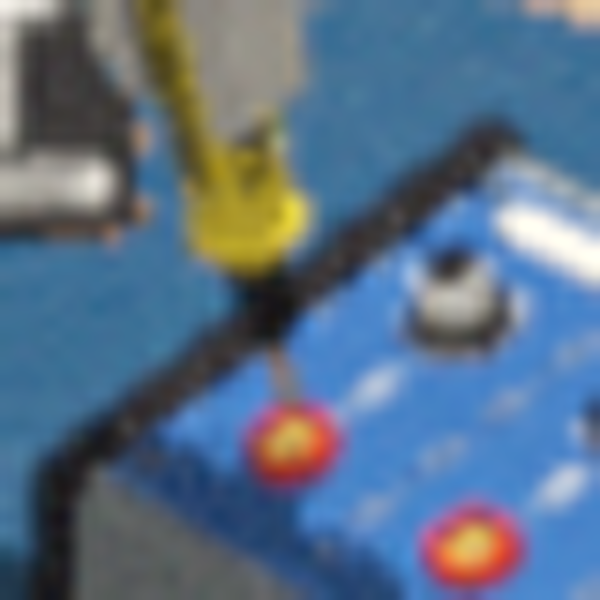

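The tip is at about (288,403), directly above the left test point at (291,440). The extrapolated lateral error is about 1–1.5 mm. I'll press in small steps, reading the normal force.

```bash
cat >> h.py <<'E'
def fread(k=8):
    v=[]
    for _ in range(k): robot.sleep(.02); v.append(robot.current_contact_force())
    return np.mean(v,0)
E
python3 - <<'E'
from h import *
tp=np.array([661.5,64.5,54.])
f0=fread(); print("tare",f0)
h=9.
while h>-9:
    h-=1.0 if h>5 else .75
    robot.move_linear(tp+(h+86)*n,ori=OF,speed=20); robot.sleep(.1)
    f=fread(5)-f0; fn=f@n; c=robot.current_tcp_pos()
    print(round(h,2),"act",round(float((c-86*n-tp)@n),2),"fn",round(float(fn),2),"lat",np.round(f@Rb[:,:2],2))
    if fn>1.7: break
print(robot.current_t())
E
```

```text
tare [ 0.14353388 -0.09080608 -0.99070879]
8.0 act 7.98 fn 0.23 lat [-0.25 -0.13]
7.0 act 7.01 fn 0.49 lat [0.39 0.06]
6.0 act 6.02 fn 0.62 lat [-0.4  -0.13]
5.0 act 5.02 fn 0.07 lat [-0.3  -0.06]
4.25 act 4.25 fn 0.33 lat [0.01 0.24]
3.5 act 3.51 fn 0.35 lat [-0.29 -0.23]
2.75 act 2.75 fn 0.02 lat [0.1  0.33]
2.0 act 1.99 fn 0.21 lat [-0.19 -0.31]
1.25 act 1.26 fn 0.34 lat [-0.43  0.12]
0.5 act 0.5 fn 0.09 lat [-0.01  0.01]
-0.25 act -0.19 fn 0.76 lat [0.27 0.23]
-1.0 act -0.92 fn 1.5 lat [-0.19 -0.09]
-1.75 act -1.71 fn 1.42 lat [ 0.41 -0.37]
-2.5 act -2.47 fn 1.7 lat [0.38 0.13]
-3.25 act -3.22 fn 2.06 lat [0.55 0.18]
16.5833
```

Contact is at h ≈ −0.1, with force growing as the spring law says. I'll go to about 4 mm of compression, average the force and take a look.

Run:
```python
from h import *
tp=np.array([661.5,64.5,54.])
robot.move_linear(tp+(-4.1+86)*n,ori=OF,speed=15); robot.sleep(.3)
f=fread(40); c=robot.current_tcp_pos()
free=np.array([.03,-.05,-1.0])+.27*n
print("act",(c-86*n-tp)@n,"fn",(f-[.14354,-.0908,-.9907])@n-.27,"rot",robot.current_eef_rot(),"w",robot.current_gripper_width()*93,robot.current_t())
S=robot.get_image("scene")
cv2.imwrite("pics/crop8.png",zoom(S["img"],320,150,40,40,15))
```

```text
act -4.11210874299644 fn 1.9727927535957224 rot [3.14157291 0.26183098 2.84357925] w 17.662450673764653 17.8
```

View pics/crop8.png

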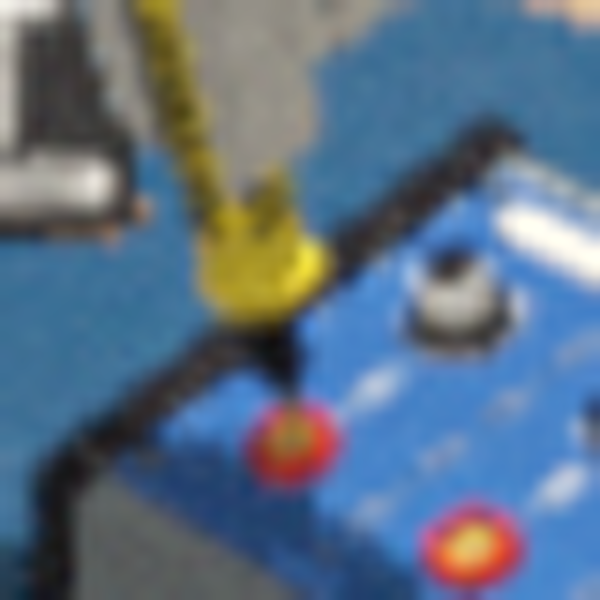

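The tip ends inside the brass disc, at about (293,438) with the disc centre at (291,440). Force suggests about 3.4 mm of compression and position about 4.0 mm. I'll split the difference and hand in.

Run:
```python
from h import *
tp=np.array([661.5,64.5,54.])
robot.move_linear(tp+(-4.35+86)*n,ori=OF,speed=15); robot.sleep(.3)
f=fread(30); c=robot.current_tcp_pos()
print((c-86*n-tp)@n,(f-[.14354,-.0908,-.9907])@n-.27,robot.current_t())
robot.hand_in()
```

```text
-4.350812707922052 2.137342837843341 18.9
the job is handed in; nothing more can be done
```

I took the test pen from its stand and I'm holding its tip on the left test point, in front of the tripped breaker. The job is handed in at 18.9 s; no verdict was reported.

- **Right breaker and pen:** The white sleeve showed on the left breaker in both cameras. The pen in the round-footed stand matches the given size; the other two pens are larger look-alikes and were not used.
- **Grip:** The gripper closed to 17.8 mm on the 18 mm handle, so the pads are flat on it.
- **Angle:** The tool is tilted 0.262 rad (15°) at the box's measured yaw of about -0.298 rad, which sets the pen square to the panel.
- **Tip position:** In the last scene picture, taken just before a final 0.25 mm press, the tip ended inside the brass disc, within about 1–1.5 mm of its centre. I did not check it in the top view, because the gripper hides it.
- **Tip travel:** The final spring force was about 2.1 N, which means about 3.8 mm of travel. Measuring from the estimated contact height gives about 4.2 mm. The two differ by roughly 0.4 mm, within the force noise, and sit either side of the 4 mm target.

The two cameras disagreed by several millimetres along the scene camera's line of sight. I settled this from the contact height and from comparing the tip with the test point in the same picture. I took no final picture of the rest of the desk to confirm that nothing else had moved. The force readings showed no unexpected contact.

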